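Third hand: press the rail clamp against the hidden buffer

ROBOT

A 6-joint arm with a two-finger parallel gripper is mounted at the origin on the work surface. World frame = base frame: x ahead of the robot, y to its left, z up, the work surface at z = 0. Lengths are in m, angles in rad, forces in N, time in s.
With the tool pointing down it reaches from about 0.225 to 0.725 m from the base axis. Payload 3.1 kg.
Tool frame: the origin (TCP) lies on the front face of the gripper's body, between the roots of the fingers; the fingertips stand 73 mm ahead of it and the grasp point (between the pads) lies 54 mm ahead of it; x points along the fingers, y is the direction in which the jaws open and shut, and the axes are right-handed (so a half turn about x gives the same grasp; the last joint's range is limited). The gripper opens to 85 mm and grips with 20 to 120 N. Pads are 22 mm wide; open, the fingers measure 114 mm over their backs; the gripper's body (76 mm by 85 mm) begins 54 mm behind the grasp point. The pads swing forward as they close: fully open they stand 13 mm farther back than shut.
Start: joints at [-1.316, 0.048, 0.099, 1.622, 0, 1.443], TCP at [0.196, -0.487, 0.304] pointing down, gripper open.
Joint ranges: [-2.91, 2.91], [-0.99, 1.94], [-1.21, 1.42], [-2.12, 2.29], [-1.49, 1.47], [-3.14, 3.14]. Speed limits (rad/s): [2.79, 2.79, 3.14, 3.14, 3.14, 3.14].

INTERFACE

Orientations are given as [roll, pitch, yaw] about the fixed x, y, z axes, in that order (R = Rz(yaw) Ry(pitch) Rx(roll)).
In Python, from cell import bot, read_camera, order, recognise gives the robot as it stands.
- The arm moves only by the tool jog_arm, never from a script. Its argument "rows" is text: rows parted by semicolons, each of 4 numbers parted by spaces: the shift along the tool's x, y, z in cm, then the turn about the tool's x in rad. In form: dx dy dz yaw; .... A call has 1 to 10 rows; each row shifts and turns the commanded pose from where the row before left it, along the tool's axes as they then stand; what a row does not reach is not made up. A row lasts 1/12 s, in which the tool goes at most 41.7 mm and 7.16 degrees, less where a joint would pass 70% of its speed; a pose out of reach is approached as far as the arm can. A call with a gripper value outside its range is refused whole. "gripper" is the finger opening in cm, from 0 to 8.54, set as the call begins (left out, the last holds). The fingers move at their own pace and stop on an object; "grip_force" is the grip in N (left out, the last holds). Time passes only in rows, so rows that do not move let the fingers close. It gives the time, the measured TCP pose, the force and the opening at its end, in the units of the state.
- bot.read_state(): the state, without advancing time (a new reading comes with each control period).
- read_camera(name): name is "scene" or "side" or "wrist"; returns a dict with "image" (420x560x3 uint8, red, green, blue), "K" (3x3 intrinsics, pixels), "extrinsics" (4x4, takes a point from camera to world coordinates); the wrist camera has in their place "hand_eye" (4x4, takes a point from camera to tool coordinates, whose origin is the TCP and whose axes are the tool frame's). Camera axes: x right, y up, looking along -z (the intrinsics and any distortion apply to the point x, -y, -z); pixel columns grow to the right and rows downward; lengths in m; the calibration is good to about 2 mm. A picture is of the moment at which its call begins: read the wrist's pose just before it. There is no depth.
- order.sign_off(): hands the job in, once; it reports no verdict.
Trained networks look in a picture, given as the dict that the camera call returned (one of the last four; its "shot" number tells which), for a name from the list of things; names that differ only in an ending like _2 or _b are one class to them, and where a whole thing is asked for, a point or a joint stands for the part that bears it (a point fixed in the world has none). Each returns a list of dicts, best first, with "p" (0 to 1); they miss things now and then, are a little off and sometimes report something else, mostly with a low value. They report only what shows in the picture. A call takes as long as a camera call. They do not tell look-alikes from the thing itself.
- recognise(picture, label): "point" ([x, y, z] in m, in world coordinates, good to about 4 mm: the middle of the surface that is visible of it).
The state is a dict: "time": time; "joints": joint angles; "joint_velocities": joint speeds; "joint_efforts": joint torques, N m; "ee_pos": TCP position; "ee_rot": TCP orientation; "wrist_force": force on the tool from outside, world axes, zero at the start; "wrist_torque": the same for the moment, N m; "opening": finger opening in m.
Only numpy, scipy, OpenCV 4.12 (cv2) and the standard library are available. Lean on these libraries where they do the work, as an engineer would, in place of code of your own. Each camera call takes 0.05 s, during which the arm holds its last target. There are 200 camera calls.

TASK

Be my third hand while I screw the black clamp to the steel rail: pick it up, set it down astride the rail with its tongue towards the grey end housing, and slide it along the rail until you feel the tongue meet the sprung buffer hidden inside the housing, whose depth I do not know. Then press it there with a steady force of about 10 newtons (never more than 20) for at least three seconds, with the clamp level and down on the rail, and finish the program still holding it and pressing. Leave the other things where they are.

Things in the scene. Friction and masses are not known exactly. Their poses are not given: they have to be found in the camera images.
- clamp: Black plastic rail clamp, about 250 g (varies), standing on two legs: block 50 long (its x) x 38 wide (y) x 75 tall (z). Origin: centre of its underside. A slot 15 wide, 25 deep runs along x through the underside. From the +x face a tongue 20 wide x 14 high (z 29 to 43) sticks out 70 (x 25 to 95), at the start roughly towards the housing. A screw knob, look only, sticks out 17 from the -x face.
- clamp_grip (a point): Where to grip the clamp: on its middle plane, 8 ahead (+x) of its origin and 52 above it. Close the fingers across the 38 width (along the clamp's y); a finger on its +x face would later come too near the housing.
- tongue_tip (a point): Centre of the end face of the clamp's tongue: 95 ahead (+x) of the clamp's origin and 36 above it.
- rail: Fixed stainless flat rail on two feet: bar 240 long (its x, -120 to 120), 11 thick (y), upper edge 70 and lower edge 40 above the table. Origin: on the table under the bar's middle. x runs towards the housing, which begins at x 120. A seated clamp has its origin 45 above the table, over the bar (side play 2). Set down at x = -50, its tongue ends 75 short of the housing.
- housing: Fixed grey plastic housing on the rail's +x end: 110 long (its x), 46 wide, 104 high. Origin: on the table under the middle of its front face; axes parallel to the rail's. The mouth in the front face, opening to -x, is 32 wide and spans heights 68 to 94, so the tongue of a seated clamp (heights 74 to 88) enters freely.
- mouth (a point): Centre of the housing's mouth, in its front face, 81 above the table. Inside, out of sight, a rubber-faced sprung buffer stands 15 to 41 behind this point, differently each time. It yields along the rail's +x, without preload, at about 0.8 N per mm, travel 30: 10 N is about 12 mm past first touch.
- spray: Bystander: closed orange spray bottle, 74 diameter, 200 tall. Origin: centre of underside.
- pegpot: Bystander: white ceramic peg pot, 90 diameter, 90 tall. Origin: centre of underside.
- scoop: Bystander: aluminium scoop, 165 long (handle to its -x), 50 wide, 30 high, lying on the table. Origin: on its underside, 10 inside the back of the bowl.
- jar: Bystander: glass jar with a metal lid, 80 diameter, 100 tall. Origin: centre of underside.
- peg_a: Bystander: wooden clothes peg lying flat, 72 x 11 x 14. Origin: centre of underside.
- peg_b: Bystander: a second wooden clothes peg lying flat, 72 x 11 x 14. Origin: centre of underside.
- soap: Bystander: yellow bar of soap, 65 x 90 x 28. Origin: centre of underside.
Mind the look-alikes: they are no part of the job. Of the things that look like the clamp, take the one that is farthest to the robot's left at the start.

How it is judged:
On the way, in this order (a step that is already met when the one before it is completed fails the run):
1. the clamp sits astride the rail, tongue towards the housing (z of clamp in the frame of rail between 0.039 and 0.051 m and y of clamp in the frame of rail between -0.006 and 0.006 m and x of clamp in the frame of rail between -0.11 and 0.1 m and angle between clamp's own z axis and vertical below 0.12 rad and angle between the x axis of clamp and the x axis of rail, either way round below 0.12 rad and horizontal distance between tongue_tip and housing below 0.14 m), for 0.2 s.
2. the clamp is pressed against the buffer with 6 to 14 N for 2.5 s (z of clamp in the frame of rail between 0.039 and 0.051 m and y of clamp in the frame of rail between -0.006 and 0.006 m and x of clamp in the frame of rail between -0.11 and 0.1 m and angle between clamp's own z axis and vertical below 0.12 rad and angle between the x axis of clamp and the x axis of rail, either way round below 0.12 rad and x of tongue_tip in the frame of housing above 0.01 m and contact force between clamp and housing between 6 and 14 N and contact force between the fingers and clamp above 3 N and linear speed of clamp below 0.01 m/s), for 2.5 s.
At the end, for the whole second after the job is handed in: The robot's fingers still hold the clamp; it is level and parallel to the rail (within 7 degrees), astride it (centred within 6 mm, seated within 6 mm of height), its tongue inside the housing and pressing on it with 6 to 14 N, at rest (under 10 mm/s); every bystander is within 30 mm of its start (all of step 2 and distance of each of spray, pegpot, scoop, jar, peg_a, peg_b, soap from where it was at the start of the episode below 0.03 m); the arm keeps its last pose, push and grip.
It fails at once if the clamp is pressed on the housing or its buffer with more than 20 N (contact force between clamp and housing above 20 N).
It fails at once if a bystander is moved by more than 30 mm (distance of any of spray, pegpot, scoop, jar, peg_a, peg_b, soap from where it was at the start of the episode above 0.03 m).
It also fails if it takes over 58 s, if anything falls off the work surface, if the arm or the gripper's body presses on something with over 40 N, if the wrist force passes 120 N, or if a joint passes its speed limit or range.

## Working session

There is one attempt and no reset: what is moved stays moved. The work goes in short steps, Python scripts to look and compute and a tool call to move; the robot and the scene stay as the last step left them, time stands still between calls to the robot, and variables do not carry over. Pictures are saved under pics/ and viewed, about 8 in all and at most 12, crops included, and the job is handed in when it is done.

Besides the shell and the picture viewer there is one more tool, called after "Call:" as name(argument=value, ...) on one line, values as JSON. jog_arm: Moves the arm, as the interface text tells. Its arguments: {"type":"object","properties":{"rows":{"type":"string"},"gripper":{"type":"number"},"grip_force":{"type":"number"}},"required":["rows"]}

```bash
mkdir -p pics; ls; cat > h.py <<'E'
import numpy as np, cv2
from scipy.spatial.transform import Rotation as Ro
from cell import bot, read_camera, order, recognise
def T(s=None):
    s=s or bot.read_state(); M=np.eye(4); M[:3,:3]=Ro.from_euler('xyz',s['ee_rot']).as_matrix(); M[:3,3]=s['ee_pos']; return M
def cam(name):
    t=T(); p=read_camera(name)
    return p,(p['extrinsics'] if name!='wrist' else t@p['hand_eye'])
def proj(p,E,X):
    c=np.linalg.inv(E)@np.append(X,1); d=np.array(p.get('dist',p.get('distortion',np.zeros(5))),float)
    return cv2.projectPoints(np.array([[c[0],-c[1],-c[2]]]),np.zeros(3),np.zeros(3),np.array(p['K'],float),d)[0].ravel()
def ray(p,E,u,v,z):
    d=np.array(p.get('dist',p.get('distortion',np.zeros(5))),float)
    q=cv2.undistortPoints(np.array([[[u,v]]],float),np.array(p['K'],float),d).ravel()
    r=E[:3,:3]@np.array([q[0],-q[1],-1]); o=E[:3,3]; return o+r*(z-o[2])/r[2]
def save(p,n,box=None,f=1):
    im=p['image'][...,::-1]
    if box: im=im[box[1]:box[3],box[0]:box[2]]
    cv2.imwrite('pics/'+n,cv2.resize(im,None,fx=f,fy=f,interpolation=cv2.INTER_CUBIC))
E
python3 - <<'E'
from h import *
print(bot.read_state())
for n in['scene','side']:
    p,E=cam(n); save(p,n+'.png'); print(n,[k for k in p],p['K'],np.round(E,3))
    for l in['clamp','clamp_grip','tongue_tip','rail','housing','mouth']+['spray','pegpot','scoop','jar','peg_a','soap']*(n=='scene'):
        for r in recognise(p,l): print(l,np.round(r['point'],3),round(r['p'],2),proj(p,E,r['point']).round())
E
```

```text
pics
{'time': 0.0, 'joints': array([-1.31581892e+00,  4.87346282e-02,  9.75568432e-02,  1.62199904e+00,
        6.36806108e-06,  1.44300108e+00]), 'joint_velocities': array([ 2.31464238e-03, -3.85864023e-04,  2.53387485e-03,  5.07914332e-05,
       -1.33390475e-03, -5.26027908e-04]), 'joint_efforts': array([ 1.22799094e-03, -3.38785565e+01,  3.20013177e+01,  2.05648580e-02,
        6.48692662e-05, -1.12880777e-06]), 'ee_pos': array([ 0.19596112, -0.48656819,  0.3027048 ]), 'ee_rot': array([-1.70126666,  1.56841582,  1.82309864]), 'wrist_force': array([ 0.64318138, -0.30077337,  1.05131077]), 'wrist_torque': array([ 0.04404602, -0.00599822,  0.03880025]), 'opening': 0.08534654934799263}
scene ['image', 'K', 'extrinsics', 'shot'] [[413.84001359   0.         279.36561468]
 [  0.         413.84001359 213.53197015]
 [  0.           0.           1.        ]] [[ 0.153 -0.739  0.657  1.235]
 [ 0.988  0.124 -0.091 -0.036]
 [-0.014  0.663  0.749  0.845]
 [ 0.     0.     0.     1.   ]]
clamp [0.39  0.139 0.041] 0.96 [299. 174.]
clamp [ 0.345 -0.13   0.04 ] 0.91 [203. 174.]
clamp [ 0.61  -0.    
[... 1487 characters left out ...]
0.046] 0.6 [238. 165.]
clamp_grip [0.483 0.266 0.052] 0.85 [238. 164.]
clamp_grip [0.371 0.112 0.055] 0.85 [208. 209.]
clamp_grip [ 0.328 -0.145  0.054] 0.61 [208. 297.]
clamp_grip [ 0.598 -0.012  0.041] 0.58 [306. 228.]
clamp_grip [0.683 0.172 0.017] 0.26 [313. 180.]
tongue_tip [ 0.599 -0.013  0.043] 0.96 [306. 227.]
tongue_tip [ 0.333 -0.148  0.057] 0.94 [210. 297.]
tongue_tip [0.378 0.11  0.052] 0.91 [211. 209.]
tongue_tip [0.481 0.27  0.051] 0.64 [237. 164.]
rail [ 0.488 -0.264  0.068] 0.82 [295. 324.]
housing [ 0.486 -0.288  0.096] 0.95 [298. 328.]
housing [ 0.753 -0.122  0.08 ] 0.67 [384. 237.]
housing [ 0.343 -0.281  0.027] 0.3 [228. 361.]
mouth [ 0.487 -0.291  0.103] 0.61 [299. 328.]
```

```bash
python3 - <<'E'
import cv2
a=cv2.imread('pics/scene.png'); b=cv2.imread('pics/side.png')
cv2.imwrite('pics/s1.png',cv2.resize(a[100:340,100:480],None,fx=2.1,fy=2.1,interpolation=2))
cv2.imwrite('pics/s2.png',cv2.resize(b[120:400,150:440],None,fx=2.1,fy=2.1,interpolation=2))
E
```

```text
(no output)
```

View pics/s1.png

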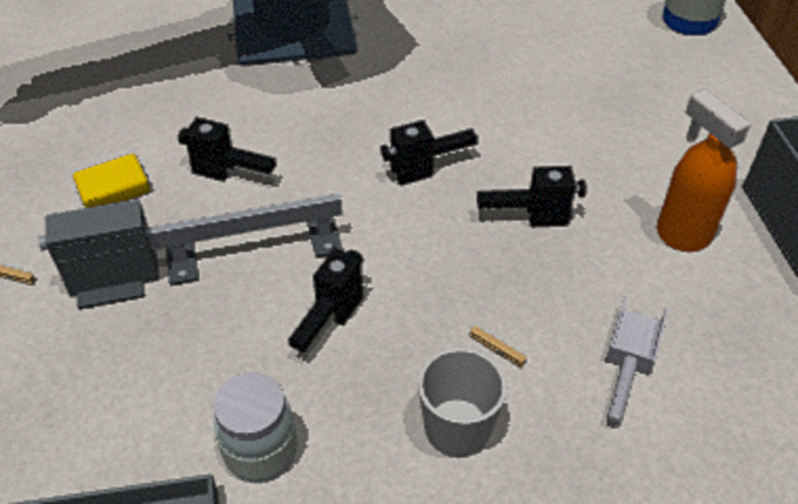

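View pics/s2.png

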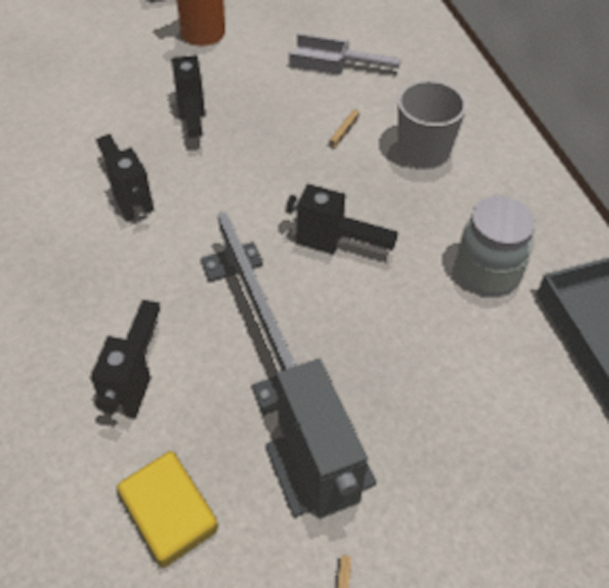

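The pictures show four clamp look-alikes. The farthest left (scene crop, about 555,195) is the target, with its tongue pointing to -y. The rail's free end is at crop (340,200) and the housing front at about (150,235). Next I compute coarse poses from both views.

```bash
python3 - <<'E'
from h import *
p,E=cam('scene'); q,F=cam('side')
def S(u,v,z): return ray(p,E,u/2.1+100,v/2.1+100,z).round(3)[:2]
def D(u,v,z): return ray(q,F,u/2.1+150,v/2.1+120,z).round(3)[:2]
print('disc',S(555,176,.077),D(186,67,.077))
print('tonguetip top',S(478,193,.043),D(193,124,.043), D(194,136,.03))
print('rail free end',S(341,198,.07),D(222,213,.07))
print('rail at housing',S(152,234,.07),D(290,362,.07))
print('housing top corners',S(142,204,.104),S(157,283,.0),D(281,375,.104),D(320,360,.104),D(325,490,.104),D(364,460,.104))
print(T().round(3))
p,E=cam('wrist'); print(p['K'],p['hand_eye'].round(3))
E
```

```text
disc [0.495 0.293] [0.492 0.289]
tonguetip top [0.476 0.202] [0.481 0.21 ] [0.479 0.2  ]
rail free end [0.482 0.024] [0.477 0.021]
rail at housing [ 0.504 -0.208] [ 0.496 -0.193]
housing top corners [ 0.486 -0.213] [ 0.522 -0.216] [ 0.478 -0.223] [ 0.518 -0.218] [ 0.482 -0.341] [ 0.524 -0.325]
[[-0.     0.374 -0.928  0.196]
 [ 0.    -0.928 -0.374 -0.487]
 [-1.    -0.     0.     0.304]
 [ 0.     0.     0.     1.   ]]
[[342.21349348   0.         280.2423138 ]
 [  0.         342.21349348 203.96770305]
 [  0.           0.           1.        ]] [[ 0.     0.282 -0.959 -0.07 ]
 [ 1.     0.001  0.001  0.   ]
 [ 0.001 -0.959 -0.282 -0.072]
 [ 0.     0.     0.     1.   ]]
```

Call:
jog_arm(rows="0 0 0 -0.12;0 0 0 -0.12;0 0 0 -0.12;0 0 0 -0.12;0 0 0 -0.12;0 0 0 -0.12;0 0 0 -0.12;0 0 0 -0.12;0 0 0 -0.04", gripper=8.5, grip_force=60)

```text
time: 1.9
ee_pos: [0.1961, -0.487, 0.3039]
ee_rot: [0.368, 1.571, -1.386]
wrist_force: [-0.3, 0.2, 0.0]
opening: 0.0849
```

Call:
jog_arm(rows="0 0.7 -4;0 0.7 -4;0 0.7 -4")

```text
invalid input at $.rows[0]: expected 4 numbers
```

Call:
jog_arm(rows="0 0.7 -4 0;0 0.7 -4 0;0 0.7 -4 0;0 0.7 -4 0;0 0.7 -4 0;0 0.7 -4 0;0 0.7 -4 0;0 0.7 -4 0;0 0.7 -4 0;0 0.7 -4 0")

```text
time: 2.73
ee_pos: [0.3397, -0.1053, 0.3042]
ee_rot: [1.278, 1.569, -0.482]
wrist_force: [1.0, -0.5, -0.3]
opening: 0.0851
```

Call:
jog_arm(rows="0 0.7 -4 0;0 0.7 -4 0;0 0.7 -4 0;0 0.7 -4 0;0 0.7 -4 0;0 0.7 -4 0;0 0.7 -4 0;0 0.7 -4 0;0 0.7 -4 0;0 0 0 0")

```text
time: 3.57
ee_pos: [0.4701, 0.2405, 0.3013]
ee_rot: [-2.316, 1.568, 2.214]
wrist_force: [-0.3, -0.3, -1.1]
opening: 0.0847
```

```bash
python3 - <<'E'
from h import *
print(T().round(4),bot.read_state()['joints'].round(2))
p,E=cam('wrist'); save(p,'w1.png',None,1.4); np.savez('w1.npz',K=p['K'],E=E)
for X in[(.494,.291,.077),(.478,.204,.043)]: print(proj(p,E,X)*1.4)
E
```

```text
[[-0.002   0.9835 -0.1808  0.4701]
 [ 0.0026 -0.1808 -0.9835  0.2405]
 [-1.     -0.0024 -0.0022  0.3013]
 [ 0.      0.      0.      1.    ]] [0.34 0.06 0.1  1.62 0.   2.1 ]
[416.39658415 176.48449311]
[412.63748807 299.50548543]
```

View pics/w1.png

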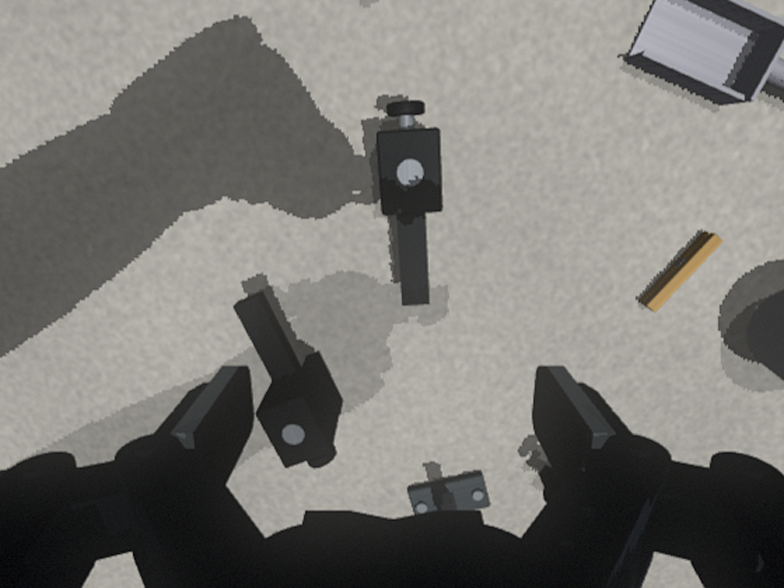

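The wrist view shows the target clamp's top face at corners (378,130), (438,128), (441,210) and (383,213), and the tongue end at (402..428,304).

```bash
python3 - <<'E'
from h import *
d=np.load('w1.npz'); p={'K':d['K']};E=d['E']
R=lambda u,v,z: ray(p,E,u/1.4,v/1.4,z)[:2]
c=[R(*x,.075) for x in[(378,130),(438,128),(441,210),(383,213)]]
print(np.round(c,4),[np.linalg.norm(c[i]-c[(i+1)%4]).round(4) for i in range(4)])
m=np.mean(c,0); tip=(R(402,304,.043)+R(428,303,.043))/2; disc=R(410,172,.077)
print(m,disc,tip,np.linalg.norm(tip-m))
v=tip-disc; v2=(c[2]+c[3]-c[0]-c[1]); print(np.arctan2(v[1],v[0]),np.arctan2(v2[1],v2[0]), np.arctan2((tip-m)[1],(tip-m)[0]))
th=np.arctan2((tip-m)[1],(tip-m)[0]); x=np.array([np.cos(th),np.sin(th)])
g=m+.008*x; print('grip',g); t=T(); print(t[:3,:3].T@(np.array([*g,.052+.054])-t[:3,3]), 'yaw of tool z',np.arctan2(t[1,2],t[0,2]))
E
```

```text
[[0.4764 0.3213]
 [0.5112 0.316 ]
 [0.5056 0.2683]
 [0.4701 0.2729]] [np.float64(0.0353), np.float64(0.048), np.float64(0.0357), np.float64(0.0487)]
[0.49081968 0.29461218] [0.49068093 0.29427659] [0.47915596 0.20071061] 0.09462319384800315
-1.6933538533999883 -1.693855181911556 -1.6943755926669988
grip [0.48983356 0.28667319]
[ 0.19585587  0.01200938 -0.05213531] yaw of tool z -1.7537776386497566
```

Call:
jog_arm(rows="0 0 0 -0.06;0 0.5 -1.7 0;0 0.5 -1.7 0;0 0.5 -1.7 0;2.5 0 0 0;2.5 0 0 0;2.5 0 0 0;2.5 0 0 0;0 0 0 0;0 0 0 0")

```text
time: 4.45
ee_pos: [0.4889, 0.2819, 0.2027]
ee_rot: [-0.971, 1.567, -2.671]
wrist_force: [0.3, -0.4, 0.4]
opening: 0.0848
```

```bash
python3 - <<'E'
from h import *
t=T(); print(t.round(4)); g=np.array([.48983,.28667,.106]); print(t[:3,:3].T@(g-t[:3,3]),np.arctan2(t[1,2],t[0,2]))
p,E=cam('wrist'); save(p,'w2.png',None,1.2); print([(proj(p,E,X)*1.2).round() for X in [(.4908,.2946,.077),(.4789,.2003,.043)]])
E
```

```text
[[-0.0037  0.9917 -0.1288  0.4889]
 [-0.0019 -0.1288 -0.9917  0.2819]
 [-1.     -0.0035  0.0024  0.2027]
 [ 0.      0.      0.      1.    ]]
[ 0.0966613   0.00059394 -0.00506724] -1.6999624531086344
[array([337., 247.]), array([338., 374.])]
```

View pics/w2.png

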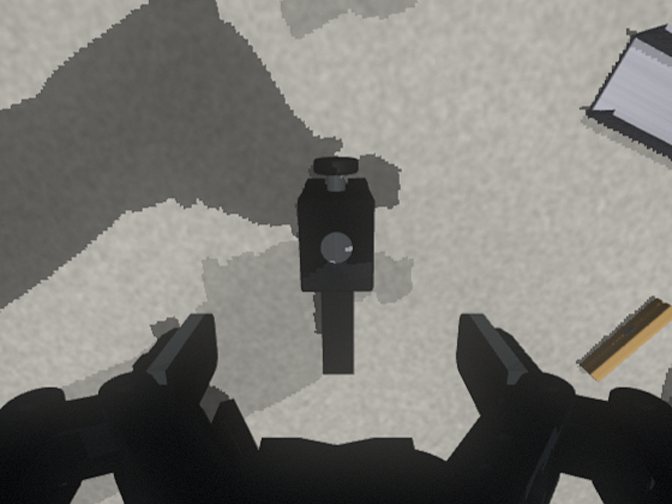

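The predicted and seen points agree: disc at (336,247), tongue end at row 374. Descending to grip.

Call:
jog_arm(rows="2.4 0 -0.5 0;2.4 0 0 0;2.4 0 0 0;1.6 0 0 0;0.8 0 0 0;0 0 0 0;0 0 0 0")

```text
time: 5.08
ee_pos: [0.4919, 0.2886, 0.1099]
ee_rot: [2.095, 1.568, 0.396]
wrist_force: [0.3, -0.1, 0.6]
opening: 0.0849
```

Call:
jog_arm(rows="0 0 0 0;0 0 0 0;0 0 0 0;0 0 0 0;0 0 0 0;0 0 0 0;0 0 0 0;0 0 0 0;0 0 0 0;0 0 0 0", gripper=2.5, grip_force=80)

```text
time: 5.92
ee_pos: [0.4914, 0.2887, 0.1092]
ee_rot: [2.152, 1.569, 0.454]
wrist_force: [-1.2, -0.2, 4.8]
opening: 0.0373
```

Gripped at 37 mm opening. I lift, turn to the rail heading, and go over the rail to see it from the wrist.

Call:
jog_arm(rows="-1 0 0 0;-2 0 0 0;-3 0 0 0;-3 0 0 0;-3 0 0 0;-3 0 0 0;-3 0 0 0;-1 0 0 0;0 0 0 -0.1;0 0 0 -0.1")

```text
time: 6.75
ee_pos: [0.4911, 0.2885, 0.2983]
ee_rot: [1.822, 1.57, 0.327]
wrist_force: [0.3, 0.1, -2.7]
opening: 0.0373
```

Call:
jog_arm(rows="0 -0.2 2 0;0 -0.3 4 0;0 -0.3 4 0;0 -0.3 4 0;0 -0.3 4 0;0 -0.3 4 0;0 -0.3 4 0;0 -0.3 4 0;0 -0.3 4 0;0 -0.3 4 0")

```text
time: 7.58
ee_pos: [0.4882, -0.0945, 0.2963]
ee_rot: [-1.973, 1.568, 2.811]
wrist_force: [0.0, 0.4, -1.5]
opening: 0.0374
```

Call:
jog_arm(rows="0 -0.3 3 0;0 -0.2 2 0;0 -0.1 1 0;0 0 0 0;0 0 0 0")

```text
time: 8.0
ee_pos: [0.4872, -0.1525, 0.2969]
ee_rot: [-2.472, 1.568, 2.312]
wrist_force: [0.1, 0.2, -2.4]
opening: 0.0376
```

```bash
python3 - <<'E'
from h import *
t=T(); print(t.round(4),np.arctan2(t[1,2],t[0,2]))
p,E=cam('wrist'); save(p,'w3.png',None,1.4); np.savez('w3.npz',K=p['K'],E=E,T=t)
E
```

```text
[[-0.0018  0.9974  0.0715  0.4872]
 [ 0.0019  0.0715 -0.9974 -0.1525]
 [-1.     -0.0016 -0.002   0.2969]
 [ 0.      0.      0.      1.    ]] -1.499277285989718
```

View pics/w3.png

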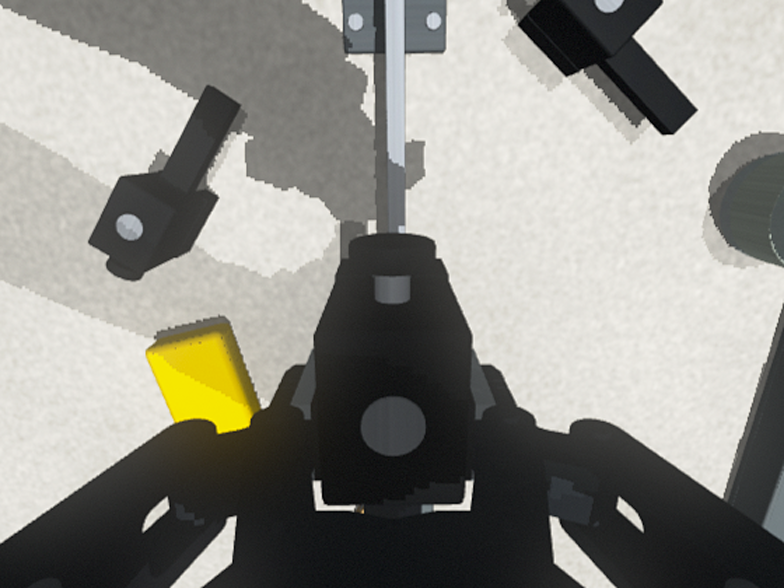

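The rail shows as a bright strip at columns 386–405 in rows 0–235, and the clamp is held in the middle. I read its edges from intensity profiles.

```bash
python3 - <<'E'
from h import *
d=np.load('w3.npz'); p={'K':d['K']};E=d['E']
im=cv2.cvtColor(cv2.resize(cv2.imread('pics/w3.png'),(560,420),interpolation=cv2.INTER_AREA),6)
for r in(5,20,40,60,80,100,110,125,140,155): print(r,im[r,262:302])
print(cv2.projectPoints)
for y in(.02,0,-.1): print(proj(p,E,(.48,y,.07)))
E
```

```text
5 [108 108 109 112  95  49  46  48  48  48  47  45  69 146 203 203 200 200
 199 199 202 205 207 210 211 205 165 100 106 108 107 107 108 107 107 108
 108 108 107 107]
20 [112 111 109 111 113 109  86  52  51  51  50  47  60 130 197 204 203 202
 198 197 201 205 207 208 210 208 170  96 109 112 111 111 111 111 111 111
 111 111 112 111]
40 [226 224 216 212 171  90  84  90  92  93  93  90  87 120 184 204 204 203
 198 198 202 203 205 207 209 208 184 168 221 222 213 220 228 227 226 226
 225 225 225 225]
60 [166 226 232 228 204 143  92  88  92  93  94  94  94 121 175 203 204 203
 200 198 202 204 203 205 206 207 194 193 228 229 228 228 227 227 229 230
 232 231 230 227]
80 [227 229 228 230 223 171  93  88  92  93  92  93  91 101 149 202 203 201
 199 197 201 203 202 203 205 208 198 194 228 231 230 230 230 230 229 228
 227 227 227 227]
100 [129 130 132 131 122  98  93  93  93  93  95  94  92  94 133 195 202 201
 199 198 200 202 201 201 202 206 201 193 222 224 224 201 131 143 177 181
 181 183 186 188]
110 [128 129 128 129 131 130 122  99  97  96  96  96  96  90  90 138 197 202
 199 196 199 202 202 201 201 206 189 132 123 127 130 132 132 130 129 128
 130 131 130 131]
125 [128 129 131 131 122  98  94  97  97  97  96  95  96  93  94 105 112 112
 110 109 111 112 113 112 112 113 111 110 130 132 130 129 128 131 132 131
 130 129 128 130]
140 [129 129 128 127 127 118  96  95  96  96  94  95  97  97  98 103 109 109
 108 107 108 110 110 110 109 110 116 160 225 226 220 220 221 222 224 224
 224 222 222 224]
155 [123 120 120 121 122 123 115  96  95  97  97  97  97  96  94  98 109 109
 109 107 106 108 110 110 108 108 114 159 224 225 220 223 223 223 223 223
 223 223 223 224]
<built-in function projectPoints>
[286.72553546 -36.33025993]
[284.75176323  -6.18343765]
[276.0253738  127.10089379]
```

```bash
python3 - <<'E'
from h import *
d=np.load('w3.npz'); p={'K':d['K']};E=d['E'];t=d['T']
P=[]
for r,a,b in((5,275,288.4),(20,275.1,288.4),(110,276.95,288.7),(140,277.4,288.9),(155,277.6,289)):
    A,B=ray(p,E,a,r,.07),ray(p,E,b,r,.07); P.append(((A+B)/2)[:2]); print(r,P[-1].round(4),np.linalg.norm(A-B).round(4))
P=np.array(P); k=np.polyfit(P[:,1],P[:,0],1); yaw=np.arctan2(-1,-k[0]); print(k,yaw)
# target: clamp origin at rail x=-50; housing front y ~ -.217, rail x=120
u=np.array([np.cos(yaw),np.sin(yaw)]); f=lambda y:np.array([np.polyval(k,y),y])
H=f(-.217); C=f(-.217)-u*.170; print('clamp target',C,'free end',H-u*.24)
# clamp in tool frame (from grasp): grasp pose TCP (.4914,.2887,.1092), tool z yaw -1.698 ; clamp (.4908,.2946) yaw -1.694
zz=np.array([np.cos(-1.698),np.sin(-1.698)]); yy=np.array([-zz[1],zz[0]]); o=np.array([.4908,.2946])-[.4914,.2887]; print('clamp in tool y,z',o@yy,o@zz)
E
```

```text
5 [ 0.4782 -0.0078] 0.0103
20 [ 0.479  -0.0182] 0.0104
110 [ 0.4847 -0.0857] 0.0098
140 [ 0.4868 -0.1103] 0.0098
155 [ 0.4879 -0.1231] 0.0099
[-0.08410048  0.47751992] -1.4868932849032508
clamp target [ 0.48152294 -0.04759803] free end [0.47565661 0.02215573]
clamp in tool y,z -0.0013436316685809942 -0.005776214499063013
```

Call:
jog_arm(rows="0 0 0 -0.012;0 0.1 -2.5 0;0 0.1 -2.5 0;0 0.1 -2.5 0;0 0 -2.4 0;2.5 0 0 0;2.5 0 0 0;2.5 0 0 0;1.5 0 0 0;0 0 0 0")

```text
time: 8.88
ee_pos: [0.4796, -0.0518, 0.2036]
ee_rot: [-1.952, 1.563, 2.848]
wrist_force: [-0.9, 0.3, -2.3]
opening: 0.0372
```

Call:
jog_arm(rows="0 0 0 0;0 0 0 0")

```text
time: 9.05
ee_pos: [0.4828, -0.0535, 0.2093]
ee_rot: [1.315, 1.569, -0.17]
wrist_force: [-0.8, -0.4, -1.8]
opening: 0.0374
```

```bash
python3 - <<'E'
from h import *
t=T(); print(t.round(4),np.arctan2(t[1,2],t[0,2]))
c=t[:3,3]-.0058*t[:3,2]; print('clamp',c,'lateral err',(c[0]-(.47752-.0841*c[1])))
p,E=cam('side'); save(p,'sd.png',(200,150,360,350),3)
E
```

```text
[[ 2.100e-03  9.963e-01  8.540e-02  4.828e-01]
 [-4.000e-04  8.540e-02 -9.963e-01 -5.350e-02]
 [-1.000e+00  2.000e-03  5.000e-04  2.093e-01]
 [ 0.000e+00  0.000e+00  0.000e+00  1.000e+00]] -1.4853266973936894
clamp [ 0.48231232 -0.04771085  0.20932705] lateral err 0.0007798377176474469
```

View pics/sd.png

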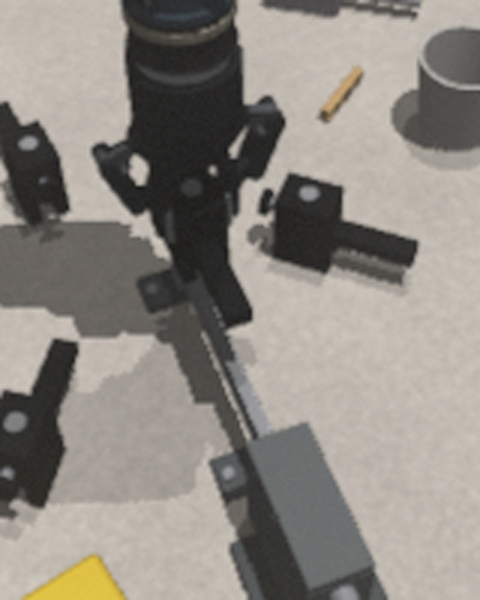

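The clamp hangs over the rail with its tongue towards the housing (tip about 235,315 in the crop). The lateral error is under 1 mm, so I lower it and watch the force.

Call:
jog_arm(rows="1 -0.05 0 0;1 0 0 0;0.5 0 0 0;0 0 0 0;0.5 0 0 0;0.5 0 0 0;0.3 0 0 0;0 0 0 0")

```text
time: 9.77
ee_pos: [0.4812, -0.0541, 0.1689]
ee_rot: [-1.896, 1.569, 2.9]
wrist_force: [0.0, 0.3, -1.5]
opening: 0.0371
```

Underside is at about 60 mm with no contact force, so the slot has entered the bar.

Call:
jog_arm(rows="0.5 0 0 0;0.3 0 0 0;0.2 0 0 0;0.2 0 0 0;0 0 0 0;0 0 0 0")

```text
time: 10.27
ee_pos: [0.4816, -0.0541, 0.1578]
ee_rot: [-1.904, 1.571, 2.892]
wrist_force: [0.1, -0.0, -1.1]
opening: 0.037
```

Call:
jog_arm(rows="0.1 0 0 0;0.1 0 0 0;0 0 0 0;0.1 0 0 0;0.1 0 0 0;0 0 0 0;0 0 0 0")

```text
time: 10.85
ee_pos: [0.4818, -0.0542, 0.1542]
ee_rot: [1.327, 1.57, -0.16]
wrist_force: [-0.2, 0.7, -0.2]
opening: 0.0372
```

Call:
jog_arm(rows="0.1 0 0 0;0 0 0 0;0.1 0 0 0;0 0 0 0;0 0 0 0")

```text
time: 11.27
ee_pos: [0.4818, -0.0542, 0.1541]
ee_rot: [1.102, 1.57, -0.385]
wrist_force: [-3.4, 0.6, 9.0]
opening: 0.0374
```

Seated: height stopped at 0.154 while the downforce rose to about 11 N. I ease the preload, then slide.

Call:
jog_arm(rows="-0.1 -0.05 0 0;0 0 0 0;0 0 0 0")

```text
time: 11.52
ee_pos: [0.4817, -0.0542, 0.1541]
ee_rot: [1.433, 1.569, -0.054]
wrist_force: [-2.4, 0.9, 5.6]
opening: 0.0369
```

Call:
jog_arm(rows="0 0 0.3 0;0 0 0.6 0;0 0 0.6 0;0 0 0.6 0;0 0 0.6 0;0 0 0.3 0;0 0 0 0;0 0 0 0")

```text
time: 12.18
ee_pos: [0.4849, -0.0835, 0.1542]
ee_rot: [2.034, 1.567, 0.548]
wrist_force: [0.3, 2.8, 5.6]
opening: 0.0371
```

Call:
jog_arm(rows="0 0 0.4 0;0 0 0.6 0;0 0 0.6 0;0 0 0.6 0;0 0 0.6 0;0 0 0.6 0;0 0 0.3 0;0 0 0 0;0 0 0 0")

```text
time: 12.93
ee_pos: [0.4879, -0.1203, 0.1541]
ee_rot: [2.044, 1.567, 0.558]
wrist_force: [-0.8, 2.7, 6.1]
opening: 0.0373
```

Call:
jog_arm(rows="0 0 0.2 0;0 0 0.2 0;0 0 0.2 0;0 0 0.2 0;0 0 0.2 0")

```text
time: 13.35
ee_pos: [0.4886, -0.1294, 0.1541]
ee_rot: [2.409, 1.566, 0.923]
wrist_force: [-0.4, 5.4, 6.6]
opening: 0.0374
```

Call:
jog_arm(rows="0 0 0 0;0 0 0 0;0 0 0 0")

```text
time: 13.6
ee_pos: [0.4887, -0.1297, 0.1541]
ee_rot: [2.231, 1.566, 0.745]
wrist_force: [-0.5, 4.3, 6.3]
opening: 0.0376
```

Call:
jog_arm(rows="0 0 0.1 0;0 0 0.1 0;0 0 0.1 0;0 0 0.1 0;0 0 0.1 0")

```text
time: 14.02
ee_pos: [0.4891, -0.1343, 0.1541]
ee_rot: [2.4, 1.566, 0.915]
wrist_force: [-0.3, 5.3, 6.0]
opening: 0.0371
```

Call:
jog_arm(rows="0 0 0.1 0;0 0 0.1 0;0 0 0.1 0;0 0 0.1 0;0 0 0.1 0")

```text
time: 14.43
ee_pos: [0.4895, -0.1393, 0.1541]
ee_rot: [2.417, 1.566, 0.932]
wrist_force: [-0.7, 5.4, 6.9]
opening: 0.0366
```

Force is flat at 5.4 N, which is sliding friction from the downforce. I ease the downforce and carry on in small steps.

Call:
jog_arm(rows="-0.08 0 0 0;0 0 0.1 0;0 0 0.1 0;0 0 0.1 0;0 0 0.1 0")

```text
time: 14.85
ee_pos: [0.4892, -0.1444, 0.1542]
ee_rot: [2.411, 1.569, 0.925]
wrist_force: [-0.6, 5.7, 4.9]
opening: 0.0368
```

Call:
jog_arm(rows="0 0 0.1 0;0 0 0.1 0;0 0 0.1 0;0 0 0.1 0")

```text
time: 15.18
ee_pos: [0.4894, -0.1484, 0.1541]
ee_rot: [2.636, 1.569, 1.149]
wrist_force: [0.1, 4.3, 6.2]
opening: 0.0373
```

Call:
jog_arm(rows="0 0 0.1 0;0 0 0.1 0;0 0 0.1 0;0 0 0.1 0")

```text
time: 15.52
ee_pos: [0.4897, -0.1523, 0.1541]
ee_rot: [2.693, 1.569, 1.207]
wrist_force: [0.1, 5.1, 4.7]
opening: 0.0371
```

Call:
jog_arm(rows="-0.08 0 0 0;0 0 0.1 0;0 0 0.1 0;0 0 0.1 0")

```text
time: 15.85
ee_pos: [0.4895, -0.1559, 0.1542]
ee_rot: [-1.884, 1.57, 2.912]
wrist_force: [-0.2, 2.3, 2.1]
opening: 0.0369
```

Call:
jog_arm(rows="0 0 0.1 0;0 0 0.1 0;0 0 0.1 0;0 0 0 0")

```text
time: 16.18
ee_pos: [0.4898, -0.1592, 0.1542]
ee_rot: [-1.102, 1.57, -2.589]
wrist_force: [-1.0, 0.5, 0.5]
opening: 0.0374
```

Call:
jog_arm(rows="0 0 0.1 0;0 0 0.1 0;0 0 0.1 0;0 0 0 0")

```text
time: 16.52
ee_pos: [0.4901, -0.1618, 0.1542]
ee_rot: [-2.209, 1.57, 2.587]
wrist_force: [0.1, 1.8, -0.8]
opening: 0.0371
```

Call:
jog_arm(rows="0 0 0.1 0;0 0 0.1 0;0 0 0.1 0;0 0 0 0")

```text
time: 16.85
ee_pos: [0.4903, -0.1645, 0.1542]
ee_rot: [-2.647, 1.569, 2.149]
wrist_force: [-1.5, 4.6, -0.4]
opening: 0.0371
```

Call:
jog_arm(rows="0 0 0.1 0;0 0 0.1 0;0 0 0.1 0;0 0 0 0")

```text
time: 17.18
ee_pos: [0.4905, -0.167, 0.1543]
ee_rot: [-2.905, 1.568, 1.892]
wrist_force: [-0.9, 7.1, 0.2]
opening: 0.0373
```

Call:
jog_arm(rows="0 0 0.1 0;0 0 0.1 0;0 0 0.1 0;0 0 0 0")

```text
time: 17.52
ee_pos: [0.4906, -0.1693, 0.1543]
ee_rot: [-3.002, 1.567, 1.795]
wrist_force: [-1.2, 7.8, 1.8]
opening: 0.0372
```

Rising steadily at about 0.9 N/mm: the tongue met the buffer around TCP y ≈ -0.160. I go on towards 10 N.

Call:
jog_arm(rows="0 0 0.1 0;0 0 0.1 0;0 0 0 0;0 0 0 0")

```text
time: 17.85
ee_pos: [0.4908, -0.1708, 0.1544]
ee_rot: [-3.034, 1.566, 1.763]
wrist_force: [-1.5, 9.6, 1.6]
opening: 0.0372
```

```bash
python3 - <<'E'
from h import *
L=[]
for i in range(4):
    read_camera('side'); s=bot.read_state(); L.append([*s['ee_pos'],*s['wrist_force']])
print(np.round(L,4),np.mean(L,0).round(4),T()[:3,:3].round(3))
E
```

```text
[[ 0.4907 -0.1708  0.1544 -1.2363  9.7835  1.6275]
 [ 0.4907 -0.1708  0.1544 -1.8562  9.2297  2.2314]
 [ 0.4907 -0.1708  0.1544 -1.3185  8.781   2.455 ]
 [ 0.4907 -0.1708  0.1544 -2.4546  9.6092  1.8758]] [ 0.4907 -0.1708  0.1544 -1.7164  9.3508  2.0474] [[-0.001  0.996  0.085]
 [ 0.005  0.085 -0.996]
 [-1.    -0.001 -0.005]]
```

Call:
jog_arm(rows="0 0 0.1 0;0 0 0 0;0 0 0 0;0 0 0 0;0 0 0 0;0 0 0 0;0 0 0 0;0 0 0 0;0 0 0 0;0 0 0 0")

```text
time: 18.88
ee_pos: [0.4908, -0.1716, 0.1544]
ee_rot: [-3.031, 1.565, 1.767]
wrist_force: [-1.2, 9.2, 2.4]
opening: 0.037
```

Call:
jog_arm(rows="0 0 0 0;0 0 0 0;0 0 0 0;0 0 0 0;0 0 0 0;0 0 0 0;0 0 0 0;0 0 0 0;0 0 0 0;0 0 0 0")

```text
time: 19.72
ee_pos: [0.4908, -0.1716, 0.1544]
ee_rot: [-3.027, 1.565, 1.77]
wrist_force: [-1.8, 9.8, 1.9]
opening: 0.0373
```

Call:
jog_arm(rows="0 0 0 0;0 0 0 0;0 0 0 0;0 0 0 0;0 0 0 0;0 0 0 0;0 0 0 0;0 0 0 0;0 0 0 0;0 0 0 0")

```text
time: 20.55
ee_pos: [0.4908, -0.1716, 0.1544]
ee_rot: [-3.033, 1.566, 1.765]
wrist_force: [-2.0, 9.1, 2.2]
opening: 0.0371
```

Call:
jog_arm(rows="0 0 0 0;0 0 0 0;0 0 0 0;0 0 0 0;0 0 0 0;0 0 0 0;0 0 0 0;0 0 0 0;0 0 0 0;0 0 0 0")

```text
time: 21.38
ee_pos: [0.4908, -0.1716, 0.1544]
ee_rot: [-3.023, 1.566, 1.775]
wrist_force: [-1.5, 10.6, 1.7]
opening: 0.0373
```

Call:
jog_arm(rows="0 0 0 0;0 0 0 0;0 0 0 0;0 0 0 0;0 0 0 0;0 0 0 0;0 0 0 0;0 0 0 0;0 0 0 0;0 0 0 0")

```text
time: 22.22
ee_pos: [0.4908, -0.1716, 0.1544]
ee_rot: [-3.021, 1.565, 1.776]
wrist_force: [-2.4, 10.2, 2.2]
opening: 0.0372
```

```bash
python3 - <<'E'
from h import *
L=[]
for i in range(4):
    p=read_camera('side'); s=bot.read_state(); L.append([*s['ee_pos'],*s['wrist_force']])
print(np.mean(L,0).round(4)); a,E=cam('scene'); 
A=p['image'][150:390,180:420];B=a['image'][130:370,100:400]
im=np.hstack([A,B])[...,::-1]; cv2.imwrite('pics/end.png',cv2.resize(im,None,fx=1.45,fy=1.45,interpolation=2))
E
```

```text
[ 0.4908 -0.1716  0.1544 -1.5208 10.0047  2.4272]
```

View pics/end.png

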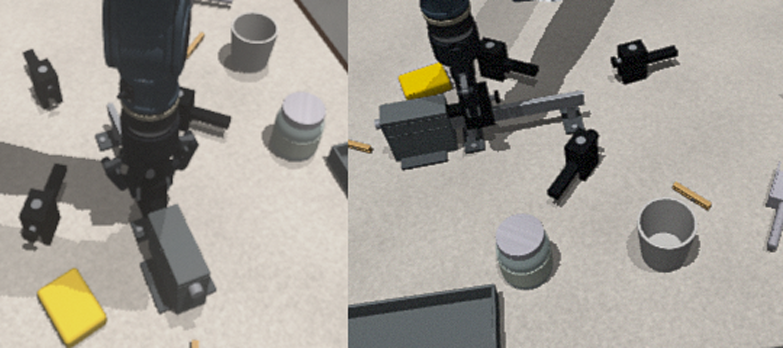

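The clamp is on the rail with its tongue in the housing, and the bystanders are undisturbed. The push is steady at 10 N and has been held for over 4 s, so I hand in.

```bash
python3 -c "
from h import *
print(order.sign_off(), bot.read_state()['wrist_force'])"
```

```text
the job is handed in; nothing more can be done
the job is handed in; nothing more can be done
```

The clamp is pressed against the buffer at about 10 N, and I handed the job in with the arm still holding it there. I picked up the leftmost clamp and set it astride the rail with its tongue towards the housing. Then I slid it in until the tongue met the buffer, about 106 mm from where I set it down.

- **Force:** the averaged wrist reading along the rail was 10.0 N. It was steady for over 4 s before hand-in. The travel past first touch, about 12 mm at 0.8 N/mm, gives about 9.6 N. Rail friction means the true buffer force could be 1–2 N lower, which is still within 6–14 N.
- **Seating:** the tool height and tilt readings show the clamp level and seated. It has a light downforce of about 4 N on the rail. The lateral error was about 1 mm just before I lowered it.
- **Grip:** the fingers are still closed on the clamp at 37 mm, with an 80 N grip.
- **Bystanders:** in the last pictures the bystanders in view looked undisturbed. I checked this by eye only, and the spray bottle and most of the scoop were outside the final crops.
- **Not verified:** friction was about 5 N while I pressed down harder during the slide, so I eased the downforce before feeling for the buffer. The sign-off gave no verdict.

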